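Clear the filter bay, hook the filter panel under the lip and snap it down

TASK

Take the stray wooden offcut out of the filter box's bay and lay it flat in the wooden scrap tray. Then refit the filter panel, which lies on the bench with its orange handle upward: tilt it, hook one short edge under the black lip of the box, and lower and press the other edge down until the panel lies flat on its seat and the blue spring catch has snapped back over it. Leave the yellow tape measure and the jar of screws where they stand.

Things in the scene. Friction and masses are not known exactly. Their poses are not given: they have to be found in the camera images.
- filter_box: grey filter box, fixed (place and yaw vary), 174 x 132 mm, walls 48 mm high. Origin on the bench under the seat's centre; +x points to the end with the black lip (roughly away from the robot), -x to the end with the blue catch and its black spring guide (27 mm high, to x = -100 mm). A hose port reaches x = +108 mm, below z = 41 mm
- seat (a point): centre of the seat plane, 40 mm above the bench; axes as filter_box. The seat is a ring of ledges round a bay 118 (x) x 96 mm whose floor is 10 mm lower, 30 mm above the bench. The panel's pocket above the seat spans x +-77 mm, y +-58 mm; its side and near walls rise 8 mm above the seat
- lip (a point): middle of the free edge of the black lip, on its underside: x = +63 mm in the box's frame, 52 mm above the bench; axes as filter_box. The lip overhangs the pocket's far end by 14 mm (x 63 to 77 mm) over its full width, is 5 mm thick (top 57 mm above the bench), and leaves a slot 12 mm high over the seat
- catch (a joint): blue spring catch, 40 mm wide, amid the box's -x end; travel in m: 0 = sprung in over the pocket, up to 0.010 pushed out (-x). Its slope (60 degrees from level) rises from x = -70 mm, 50.5 mm above the bench, to x = -80 mm, 68 mm up. Pressing the panel's edge down it (3 to 10 N) pushes it out 7 mm; it springs back (1.8 to 4 N) once the edge is below
- panel_grip (a point): middle of the orange handle of the green-framed filter panel, 19 mm above the panel's underside; z = panel's normal, up. Loose, about 0.22 kg. Plate 150 (x) x 110 (y) x 6 mm; handle: upright fin across its middle, 12 (x) x 70 (y) mm, top 32 mm above the underside. Alike both ways round. Starts flat on the bench at any yaw; seated, this point is 19 mm above the seat
- panel_edge_a (a point): middle of the panel's short edge at its +x end (75 mm from the handle), half-way through its thickness; axes as panel_grip
- panel_edge_b (a point): the same at the panel's -x end
- offcut_mid (a point): centre of the dark red-brown wooden offcut, 45 (its x) x 90 (its y) x 30 mm (z, up), about 0.08 kg, loose. It starts lying in the bay on the bay floor (long side roughly along the box's x), its top 60 mm above the bench, 12 mm above the box's side walls
- tray_in (a point): centre of the inner floor of the pale wooden scrap tray, 5 mm above the bench (fixed; place and yaw vary). Outside 140 mm (its x) x 100 mm (its y) x 22 mm high, walls 5 mm thick
- tape_measure: bystander, loose: yellow tape measure standing on edge, 33 x 81 x 66 mm, long side (its y) roughly along world x; origin under its middle
- screw_jar: bystander, loose: clear jar of screws with red lid, 70 mm across, 91 mm high; origin under its middle
- panel: the same filter panel; origin at the centre of its underside, axes as panel_grip
- offcut: the same offcut; origin at the centre of its underside, axes as offcut_mid

How it is judged:
By the outcome, as a careful person would: the job done as asked, in the order asked, and still so for the second after the job is handed in, with the robot touching nothing.
It also fails if it takes over 61 s, if anything falls off the work surface, if the arm or the gripper's body presses on something with over 40 N, if the wrist force passes 120 N, or if a joint passes its speed limit or range.

ROBOT

A 6-joint arm with a two-finger parallel gripper is mounted at the origin on a cart in front of the work surface, level with it; the furniture and walls round the work are solid. World frame = base frame: x ahead of the robot, y to its left, z up, the work surface at z = 0. Lengths are in m, angles in degrees, forces in N, time in s.
With the tool pointing down it reaches from about 0.275 to 0.725 m from the base axis. Payload 5.6 kg.
Tool frame: the origin (TCP) lies where the fingers leave the gripper's body, on its centre line; the fingertips stand 73 mm ahead of it and the grasp point (between the pads) lies 54 mm ahead of it; x points along the fingers, y is the direction in which the jaws open and shut, and the axes are right-handed (so a half turn about x gives the same grasp; the last joint's range is limited). The gripper opens to 85 mm and grips with 20 to 120 N. Pads are 22 mm wide; open, the fingers measure 114 mm over their backs; the gripper's body (76 mm by 85 mm) begins 54 mm behind the grasp point. The pads swing forward as they close: fully open they stand 13 mm farther back than shut.
Start: joints at [-55.543, 14.616, 6.199, 0, -81.583, -16.306], TCP at [0.171, -0.523, 0.304] pointing down, gripper open.
Joint ranges: [-168.99, 168.99], [-69.2, 112.95], [-62.41, 85.93], [-164.36, 98.24], [-168.68, -3.75], [-174.98, 174.98]. Speed limits (degrees/s): [147.25, 147.25, 180, 180, 180, 180].

INTERFACE

Orientations are given as [roll, pitch, yaw] about the fixed x, y, z axes, in that order (R = Rz(yaw) Ry(pitch) Rx(roll)).
In Python, from plant import robot gives the robot as it stands. The module is installed in compiled form; this text tells all that it offers.
- The arm moves only by the shell command python3 -m creep 'ROWS' [FORCE]. ROWS is JSON, one flat list of numbers, 5 for each row, row after row: the closure in counts, from 0 (fully open) to 255 (shut), then the shift along the tool's x, y, z in m, then the turn about the tool's x in rad. In form: [hand, dx, dy, dz, turn, hand, dx, dy, dz, turn, ...]. A call has exactly 8 rows; each row is the pose to reach, as a shift and turn from the pose commanded when the call began, along the tool's axes at that moment; what a row does not reach only later rows make up. A row lasts 1/10 s, in which the tool goes at most 50 mm and 8.59 degrees, less where a joint would pass 70% of its speed; a pose out of reach is approached as far as the arm can. A call with a gripper value outside its range is refused whole. The fingers move at their own pace and stop on an object; FORCE is the grip in N (left out, the last holds). Time passes only in rows, so rows that repeat a pose let the fingers close, or fill a call up. It gives the time, the measured TCP pose, the force and the opening at its end, in the units of the state.
- robot.observe(): the state, without advancing time (a new reading comes with each control period).
- robot.read_camera(name): name is "side" or "top" or "wrist"; returns a dict with "pixels" (420x560x3 uint8, red, green, blue), "range_z" (420x560 float32, m along the optical axis (not along the pixel's ray), 0 where there is no reading), "fx", "fy", "cx", "cy" (pixels), "xyz" and "attitude" of the camera in the world. Camera axes: x right, y down, z forward; pixel columns grow to the right and rows downward; lengths in m; the calibration is good to about 2 mm. A picture is of the moment at which its call begins.
- robot.job_done(): hands the job in, once; it reports no verdict.
Trained networks look in the newest picture that a camera, given by its name, has taken for a name from the list of things; names that differ only in an ending like _2 or _b are one class to them, and where a whole thing is asked for, a point or a joint stands for the part that bears it (a point fixed in the world has none). Each returns a list of dicts, best first, with "score" (0 to 1); they miss things now and then, are a little off and sometimes report something else, mostly with a low value. They report only what shows in the picture. A call takes as long as a camera call.
- robot.look_for(thing, camera): "point" ([x, y, z] in m, in world coordinates, good to about 4 mm: the middle of the surface that is visible of it).
The state is a dict: "time_s": time; "joint_pos": joint angles; "dq": joint speeds; "tau": joint torques, N m; "ee_pos": TCP position; "tool_rot": TCP orientation; "ft_force": force on the tool from outside, world axes, zero at the start; "wrist_torque": the same for the moment, N m; "gripper_width": finger opening in m.
Only numpy, scipy, OpenCV 4.12 (cv2) and the standard library are available. Lean on these libraries where they do the work, as an engineer would, in place of code of your own. Each camera call takes 0.05 s, during which the arm holds its last target.

## Working session

There is one attempt and no reset: what is moved stays moved. The work goes in short steps, Python scripts to look and compute and a shell command to move; the robot and the scene stay as the last step left them, time stands still between calls to the robot, and variables do not carry over. Pictures are saved under pics/ and viewed, and the job is handed in when it is done.

```bash
mkdir -p pics; cat > h.py <<'E'
import numpy as np, cv2, json
from plant import robot
from scipy.spatial.transform import Rotation as R
def snap(cam,name):
    d=robot.read_camera(cam); cv2.imwrite(f'pics/{name}.png',d['pixels'][:,:,::-1].copy()); return d
def cloud(d):
    z=d['range_z'];v,u=np.mgrid[:z.shape[0],:z.shape[1]]
    P=np.stack([(u-d['cx'])/d['fx']*z,(v-d['cy'])/d['fy']*z,z],-1)
    M=R.from_euler('xyz',d['attitude'],degrees=True).as_matrix()
    W=P@M.T+np.array(d['xyz']); W[z==0]=np.nan; return W
E
python3 - <<'E'
from h import *
print(robot.observe())
d=snap('top','t0'); print({k:d[k] for k in d if k not in('pixels','range_z')})
for n in ['filter_box','seat','lip','catch','panel_grip','panel_edge_a','offcut_mid','tray_in','tape_measure','screw_jar']:
    print(n,[(np.round(x['point'],3).tolist(),round(x['score'],2)) for x in robot.look_for(n,'top')][:3])
W=cloud(d); np.save('W0.npy',W)
s=snap('side','s0')
E
```

```text
{'time_s': 0.0, 'joint_pos': array([-5.55432488e+01,  1.46516008e+01,  6.12858729e+00, -2.86926227e-02,
       -8.15839255e+01, -1.63067593e+01]), 'dq': array([-0.09144761, -0.05027196, -0.02984188, -0.01967053, -0.04840758,
       -0.09048936]), 'tau': array([-1.21941030e-04, -3.86632955e+01,  2.37936491e+01,  5.36509529e+00,
       -6.17083002e-03, -6.95221630e-06]), 'ee_pos': array([ 0.17127423, -0.52225112,  0.3029906 ]), 'tool_rot': array([ 91.4461915 ,  89.88935926, 109.59195738]), 'ft_force': array([ 0.7515945 , -0.28127508, -0.88243698]), 'wrist_torque': array([ 0.0294966 , -0.02154595,  0.0086039 ]), 'gripper_width': 0.08540204998536616}
{'fx': 472.53793427760866, 'fy': 472.53793427760866, 'cx': 282.9659038179631, 'cy': 208.9999116610624, 'xyz': array([ 0.37747872, -0.08499826,  1.07981541]), 'attitude': array([-170.64622698,   -0.6547928 ,  -90.1481948 ])}
filter_box [([0.548, 0.084, 0.039], 0.95)]
seat [([0.542, 0.082, 0.042], 0.59)]
lip [([0.548, 0.081, 0.04], 0.66)]
catch [([0.469, 0.097, 0.068], 0.59)]
panel_grip [([0.628, -0.268, 0.005], 0.78)]
panel_edge_a [([0.626, -0.261, 0.006], 0.88)]
offcut_mid [([0.544, 0.082, 0.064], 0.86)]
tray_in [([0.43, -0.259, 0.007], 0.92)]
tape_measure [([0.39, -0.093, 0.059], 0.72)]
screw_jar [([0.701, 0.051, 0.089], 0.93)]
```

View pics/t0.png

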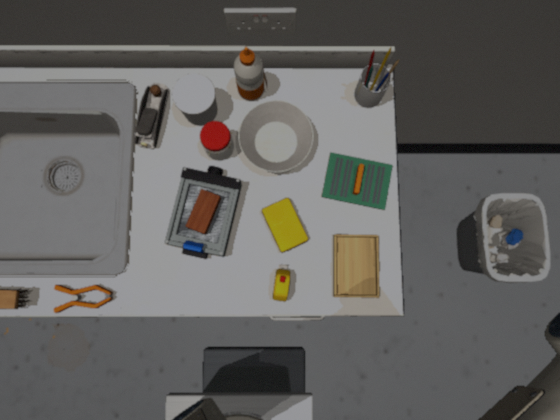

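View pics/s0.png

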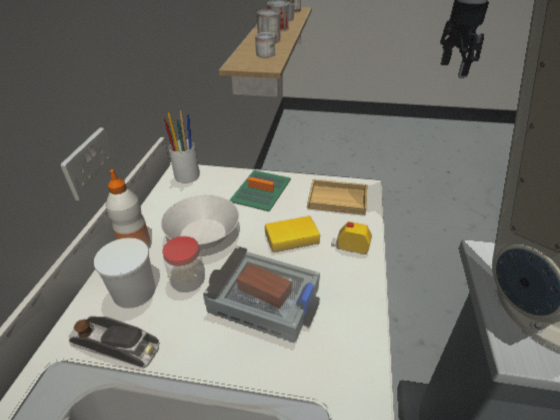

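```bash
python3 - <<'E'
from h import *
d=robot.read_camera('top'); W=cloud(d); px=d['pixels']; hsv=cv2.cvtColor(px,cv2.COLOR_RGB2HSV).astype(int)
def rect(m,name,box):
    u0,v0,u1,v1=box; mm=np.zeros(m.shape,bool); mm[v0:v1,u0:u1]=1; m=m&mm&np.isfinite(W[...,2])
    n,l,st,_=cv2.connectedComponentsWithStats(m.astype(np.uint8)); 
    k=1+np.argmax(st[1:,4]); m=l==k
    p=W[m]; r=cv2.minAreaRect((p[:,:2]*1000).astype(np.float32))
    print(name,m.sum(),'c',np.round(r[0],1),'size',np.round(r[1],1),'ang',round(r[2],1),'z med',np.round(np.percentile(p[:,2],[5,50,95])*1000,1))
H,S,V=hsv[...,0],hsv[...,1],hsv[...,2]; Z=W[...,2]
rect((Z>.052)&(Z<.07)&((H<12)|(H>170))&(S>90),'offcut',(150,160,250,260))
rect((Z>.052)&(V<60),'lip',(160,160,250,210))
rect((H>100)&(H<130)&(S>120),'catch',(160,230,230,270))
rect((Z>.025)&(Z<.09),'box25',(160,165,250,262))
rect((H>60)&(H<95)&(S>80),'panel',(310,140,410,220))
rect((Z>.003)&(Z<.012),'panelz',(310,140,410,220))
rect((H>3)&(H<18)&(S>150)&(Z>.02),'handle',(340,150,380,210))
rect((Z>.014)&(Z<.03),'traywalls',(320,225,395,305))
rect((H>20)&(H<33)&(S>150),'sponge',(255,190,315,255))
rect((Z>.03)&(H>20)&(H<33)&(S>120),'tape',(265,260,300,305))
for (u,v) in [(100,200),(285,224),(330,120),(300,200),(150,280),(380,100),(320,290)]: print(u,v,np.round(W[v,u]*1000,1))
i=cv2.resize(px[150:310,150:410],None,fx=3,fy=3,interpolation=cv2.INTER_CUBIC); cv2.imwrite('pics/t1.png',i[:,:,::-1])
E
```

```text
offcut 808 c [542.5  79.3] size [43.5 89.3] ang 68.4 z med [55.7 58.9 62.2]
lip 540 c [617.2  63.5] size [128.   23.9] ang 77.0 z med [52.8 55.7 58.7]
catch 175 c [465.7 100.5] size [43.3 18.7] ang 78.1 z med [26.2 62.5 68.3]
box25 4959 c [548.6  80.6] size [134.  207.1] ang 77.1 z med [27.1 41.1 60.8]
panel 1461 c [ 621.9 -270.5] size [146.6 107.7] ang 78.0 z med [1.7 5.  8.3]
panelz 2390 c [ 624.5 -269.8] size [152.6 117.9] ang 76.1 z med [3.3 5.5 8.7]
handle 154 c [ 622.1 -269.2] size [11.8 67.7] ang 77.6 z med [26.4 30.5 33.6]
traywalls 502 c [ 425.9 -259.7] size [102.2 138. ] ang 89.7 z med [15.4 20.9 24.1]
sponge 1405 c [ 516.  -100.8] size [105.5  67.4] ang 25.2 z med [25.6 29.4 32.6]
tape 400 c [382.5 -93.4] size [31.1 66.5] ang 81.8 z med [37.9 57.1 61.7]
100 200 [nan nan nan]
285 224 [ 516.2 -101.9   30.7]
330 120 [ 772.3 -211.3   -3.2]
300 200 [ 576.9 -137.5   -2. ]
150 280 [393.4 202.6  -1.3]
380 100 [ 8.221e+02 -3.329e+02 -8.000e-01]
320 290 [ 370.2 -180.8    0.8]
```

View pics/t1.png

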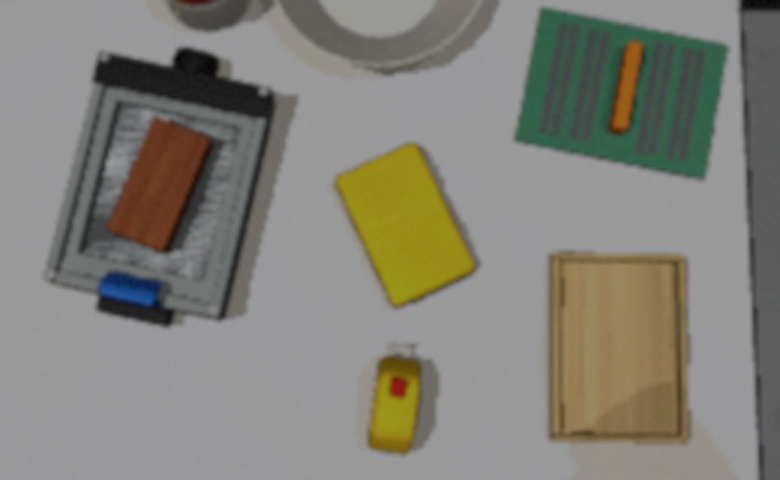

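```bash
cat >> h.py <<'E'
def st():
    o=robot.observe(); M=R.from_euler('xyz',o['tool_rot'],degrees=True).as_matrix(); return o,M
def plan(p,yaw=None):
    """world TCP target p, jaw axis yaw deg (mod 180): shift along tool axes and turn"""
    o,M=st(); s=M.T@(np.array(p)-o['ee_pos']); a=np.degrees(np.arctan2(M[1,1],M[0,1]))
    print('t',round(o['time_s'],2),'pos',np.round(o['ee_pos'],4),'jawyaw',round(a,1),'F',np.round(o['ft_force'],1),'w',round(o['gripper_width'],4),'j6',round(o['joint_pos'][5],1))
    print('shift',np.round(s,4))
    if yaw is not None:
        # x tool is down: + turn about tool x decreases world yaw
        sg=np.sign(M[2,0]); t=(yaw-a)*sg
        t=(t+90)%180-90; print('turn rad',round(np.radians(t),3),'deg',round(t,1),'alt',round(np.radians(t-np.sign(t)*180),3))
E
python3 - <<'E'
from h import *
o,M=st(); print(np.round(M,3))
plan([.5425,.0793,.25],68.4)
E
```

```text
[[-0.    -0.312  0.95 ]
 [ 0.     0.95   0.312]
 [-1.     0.    -0.   ]]
t 0.65 pos [ 0.1714 -0.5226  0.3039] jawyaw 108.2 F [ 0.4  0.1 -0.1] w 0.0852 j6 -16.3
shift [0.0539 0.4563 0.5402]
turn rad 0.694 deg 39.8 alt -2.448
```

```bash
python3 -m creep '[65,0,0.023,0.027,0.05, 65,0,0.063,0.074,0.15, 65,0,0.095,0.113,0.25, 65,0,0.127,0.151,0.35, 65,0,0.159,0.189,0.45, 65,0,0.191,0.227,0.55, 65,0,0.223,0.265,0.65, 65,0,0.25,0.296,0.694]'; python3 - <<'E'
from h import *
plan([.5425,.0793,.20],68.4)
E
```

```text
time_s: 1.45
ee_pos: [0.3736, -0.1939, 0.3043]
tool_rot: [8.7, 89.9, -13.1]
ft_force: [0.8, -0.8, -0.0]
gripper_width: 0.0636
t 1.45 pos [ 0.3736 -0.1939  0.3043] jawyaw 68.2 F [ 0.8 -0.8 -0. ] w 0.0636 j6 -105.9
shift [0.1044 0.3164 0.0552]
turn rad -0.004 deg -0.2 alt 3.138
```

```bash
python3 -m creep '[65,0.01,0.04,0.007,0, 65,0.025,0.085,0.015,0, 65,0.04,0.130,0.023,0, 65,0.055,0.175,0.031,0, 65,0.07,0.220,0.039,0, 65,0.085,0.262,0.046,0, 65,0.097,0.295,0.052,0, 65,0.1045,0.3165,0.0552,0]'; python3 - <<'E'
from h import *
d=snap('wrist','w1'); W=cloud(d); px=d['pixels']; hsv=cv2.cvtColor(px,cv2.COLOR_RGB2HSV).astype(int)
m=(W[...,2]>.05)&(W[...,2]<.068)&((hsv[...,0]<12)|(hsv[...,0]>170))&(hsv[...,1]>90)
p=W[m]; print(m.sum(), cv2.minAreaRect((p[:,:2]*1000).astype(np.float32)))
plan([.5425,.0793,.106],68.4)
E
```

```text
time_s: 2.25
ee_pos: [0.5416, 0.0802, 0.198]
tool_rot: [-140.0, 89.9, -161.5]
ft_force: [0.1, -0.8, -0.4]
gripper_width: 0.0634
10408 ((571.9224853515625, 72.90646362304688), (80.05056762695312, 148.85052490234375), 55.257198333740234)
t 2.3 pos [0.5423 0.0818 0.1968] jawyaw 68.5 F [ 2.3  2.6 -0.7] w 0.0636 j6 -136.4
shift [ 0.0908 -0.0022  0.0013]
turn rad 0.002 deg 0.1 alt -3.14
```

View pics/w1.png

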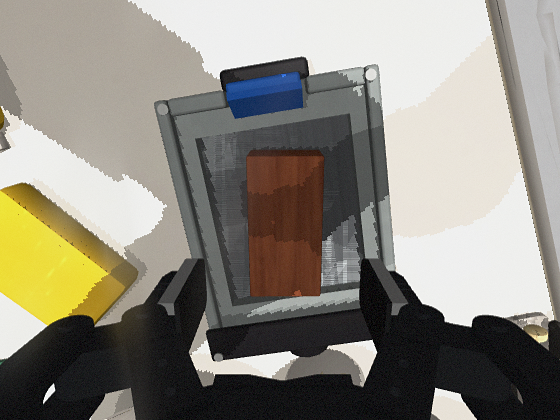

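```bash
python3 -m creep '[65,0.03,-0.001,0.001,0, 65,0.06,-0.002,0.001,0, 65,0.08,-0.002,0.001,0, 65,0.09,-0.002,0.001,0, 65,0.09,-0.002,0.001,0, 180,0.09,-0.002,0.001,0, 180,0.09,-0.002,0.001,0, 180,0.09,-0.002,0.001,0]' 40; python3 - <<'E'
from h import *
snap('wrist','w2');snap('side','s2');plan([.426,-.2597,.2],90)
E
```

```text
time_s: 3.1
ee_pos: [0.5421, 0.0763, 0.1111]
tool_rot: [38.3, 89.8, 16.7]
ft_force: [-0.9, 0.8, 4.5]
gripper_width: 0.0444
t 3.2 pos [0.5421 0.0763 0.1111] jawyaw 68.4 F [-0.5  1.5  6.1] w 0.0443 j6 -136.0
shift [-0.0896 -0.3549  0.0159]
turn rad -0.377 deg -21.6 alt 2.765
```

View pics/w2.png

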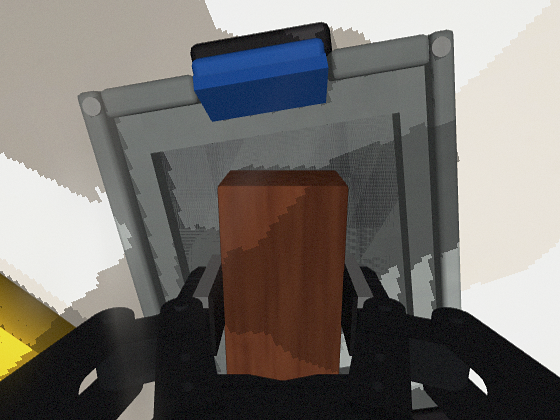

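View pics/s2.png

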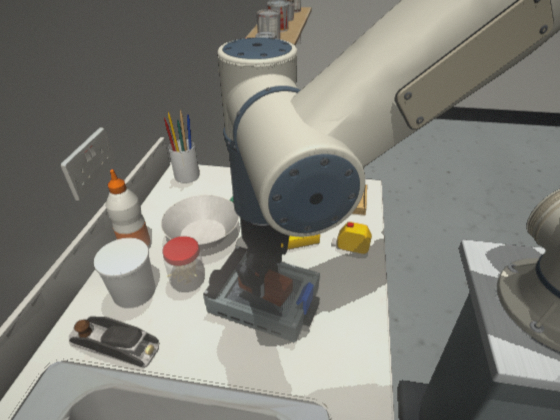

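```bash
python3 -m creep '[180,-0.025,0,0,0, 180,-0.06,0,0,0, 180,-0.085,-0.02,0.001,0, 180,-0.09,-0.06,0.003,-0.05, 180,-0.09,-0.105,0.005,-0.12, 180,-0.09,-0.15,0.007,-0.2, 180,-0.09,-0.195,0.009,-0.28, 180,-0.09,-0.235,0.0105,-0.377]'; python3 - <<'E'
from h import *
plan([.426,-.2597,.2],90)
E
```

```text
time_s: 4.0
ee_pos: [0.463, -0.1481, 0.1996]
tool_rot: [58.8, 90.0, 59.0]
ft_force: [0.4, -0.6, -0.1]
gripper_width: 0.044
t 4.0 pos [ 0.463  -0.1481  0.1996] jawyaw 90.2 F [ 0.4 -0.6 -0.1] w 0.044 j6 -90.6
shift [-0.0004 -0.1115 -0.0374]
turn rad 0.003 deg 0.2 alt -3.138
```

```bash
python3 -m creep '[180,0,-0.035,-0.012,0, 180,0,-0.07,-0.024,0, 180,0.005,-0.1,-0.034,0, 180,0.02,-0.1115,-0.0374,0, 180,0.04,-0.1115,-0.0374,0, 180,0.05,-0.1115,-0.0374,0, 180,0.06,-0.1115,-0.0374,0, 180,0.06,-0.1115,-0.0374,0]'; python3 - <<'E'
from h import *
snap('wrist','w3');snap('side','s3');plan([.426,-.2597,.087],90)
E
```

```text
time_s: 4.8
ee_pos: [0.4264, -0.2574, 0.1383]
tool_rot: [159.5, 89.9, 159.6]
ft_force: [-0.1, 0.5, -0.6]
gripper_width: 0.044
t 4.9 pos [ 0.4273 -0.2577  0.1398] jawyaw 90.0 F [ 0.  -0.1 -1. ] w 0.0443 j6 -76.9
shift [ 0.0528 -0.0019 -0.0013]
turn rad 0.001 deg 0.0 alt -3.141
```

View pics/w3.png

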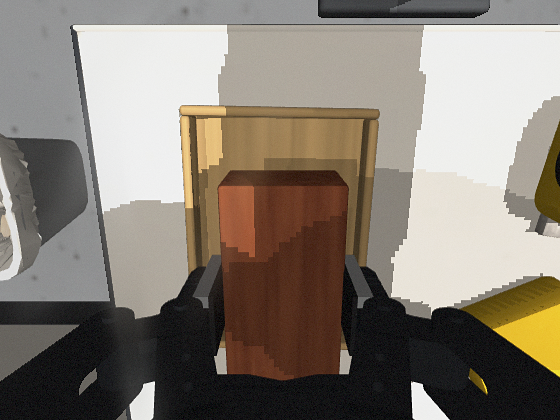

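View pics/s3.png

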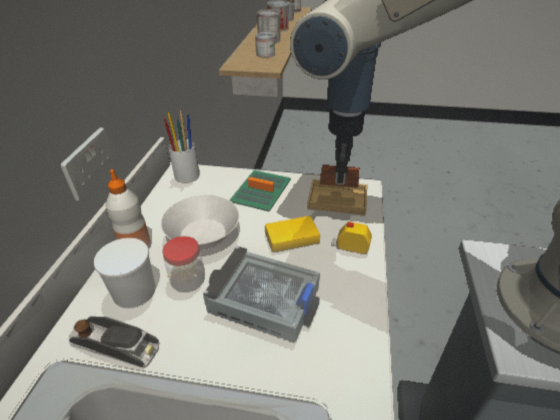

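```bash
python3 -m creep '[180,0.02,-0.002,0,0, 180,0.035,-0.002,-0.001,0, 180,0.045,-0.002,-0.001,0, 180,0.051,-0.002,-0.001,0, 180,0.0525,-0.002,-0.001,0, 90,0.0525,-0.002,-0.001,0, 90,0.0525,-0.002,-0.001,0, 90,0.0525,-0.002,-0.001,0]'; python3 - <<'E'
from h import *
plan([.622,-.2697,.15],-12.4)
E
```

```text
time_s: 5.7
ee_pos: [0.4263, -0.2601, 0.0876]
tool_rot: [-20.7, 89.9, -20.7]
ft_force: [0.3, -0.8, 0.8]
gripper_width: 0.0553
t 5.7 pos [ 0.4263 -0.2601  0.0876] jawyaw 90.0 F [ 0.3 -0.8  0.8] w 0.0553 j6 -76.6
shift [-0.0622 -0.0097  0.1958]
turn rad -1.354 deg -77.6 alt 1.787
```

```bash
python3 -m creep '[80,-0.03,0,0,0, 80,-0.06,0,0.01,-0.1, 60,-0.065,-0.001,0.045,-0.25, 0,-0.065,-0.002,0.085,-0.4, 0,-0.065,-0.004,0.125,-0.55, 0,-0.065,-0.006,0.16,-0.7, 0,-0.065,-0.008,0.185,-0.85, 0,-0.065,-0.0097,0.1958,-1.0]'; python3 - <<'E'
from h import *
plan([.622,-.2697,.12],-12.4)
E
```

```text
time_s: 6.5
ee_pos: [0.6237, -0.2695, 0.1514]
tool_rot: [-90.7, 90.0, -33.0]
ft_force: [-0.3, 0.0, 0.5]
gripper_width: 0.0853
t 6.5 pos [ 0.6237 -0.2695  0.1514] jawyaw 147.7 F [-0.3  0.   0.5] w 0.0853 j6 -22.1
shift [ 0.0314  0.0013 -0.001 ]
turn rad -0.348 deg -19.9 alt 2.794
```

```bash
python3 -m creep '[0,0,0.001,-0.001,-0.12, 0,0,0.001,-0.001,-0.24, 0,0.01,0.0013,-0.001,-0.348, 0,0.02,0.0013,-0.001,-0.348, 0,0.03,0.0013,-0.001,-0.348, 0,0.0315,0.0013,-0.001,-0.348, 0,0.0315,0.0013,-0.001,-0.348, 0,0.0315,0.0013,-0.001,-0.348]'; python3 - <<'E'
from h import *
d=snap('wrist','w4');W=cloud(d);px=d['pixels'];hsv=cv2.cvtColor(px,cv2.COLOR_RGB2HSV).astype(int);H,S,V=hsv[...,0],hsv[...,1],hsv[...,2]
m=(H>3)&(H<20)&(S>150)&(W[...,2]>.028)&(W[...,2]<.037); p=W[m]; print(m.sum(),cv2.minAreaRect((p[:,:2]*1000).astype(np.float32)))
m=(H>60)&(H<95)&(S>60);p=W[m]; print(m.sum(),cv2.minAreaRect((p[:,:2]*1000).astype(np.float32)))
d=snap('top','t4')
plan([.622,-.2697,.085],-12.4)
print(sorted(robot.look_for('offcut','top'),key=lambda x:-x['score'])[:1], robot.look_for('screw_jar','top'))
E
```

```text
time_s: 7.3
ee_pos: [0.6203, -0.2699, 0.1208]
tool_rot: [-109.7, 90.0, -32.5]
ft_force: [0.3, 0.1, 0.7]
gripper_width: 0.0852
3475 ((626.318603515625, -269.9853820800781), (12.113458633422852, 69.69127655029297), 77.98104095458984)
34660 ((nan, nan), (0.0, 0.0), 0.0)
t 7.4 pos [ 0.6203 -0.2699  0.121 ] jawyaw 167.2 F [ 0.2  0.1 -0.7] w 0.0856 j6 -2.5
shift [ 0.036  -0.0015  0.0005]
turn rad -0.007 deg -0.4 alt 3.135
[{'point': [0.425, -0.2541, 0.0323], 'score': 0.91}] [{'point': [0.6986, 0.0507, 0.0887], 'score': 0.61}]
```

View pics/w4.png

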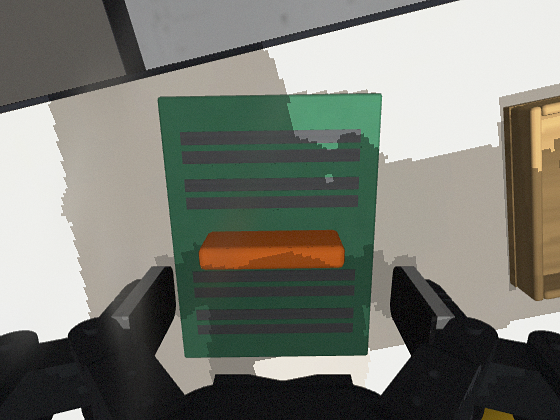

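View pics/t4.png

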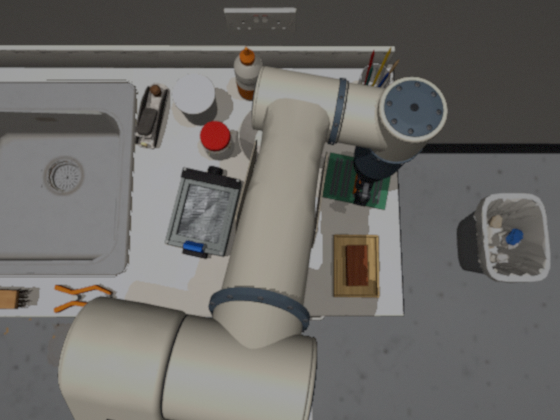

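```bash
python3 -m creep '[0,0.005,-0.005,0.0003,0, 0,0.015,-0.005,0.0003,0, 0,0.023,-0.005,0.0003,0, 0,0.028,-0.005,0.0003,0, 0,0.031,-0.005,0.0003,0, 0,0.034,-0.005,0.0003,0, 0,0.036,-0.005,0.0003,0, 0,0.036,-0.005,0.0003,0]' 40; python3 - <<'E'
from h import *
snap('wrist','w5');snap('side','s5')
plan([.6255,-.270,.08],-12.4)
E
```

```text
time_s: 8.3
ee_pos: [0.6249, -0.2706, 0.0842]
tool_rot: [74.2, 90.0, 151.5]
ft_force: [0.0, 0.5, 0.1]
gripper_width: 0.0852
t 8.4 pos [ 0.6251 -0.2706  0.0847] jawyaw 167.2 F [-0.  -0.6 -0.3] w 0.0856 j6 -2.5
shift [ 0.0047 -0.0002  0.0007]
turn rad -0.007 deg -0.4 alt 3.135
```

View pics/w5.png

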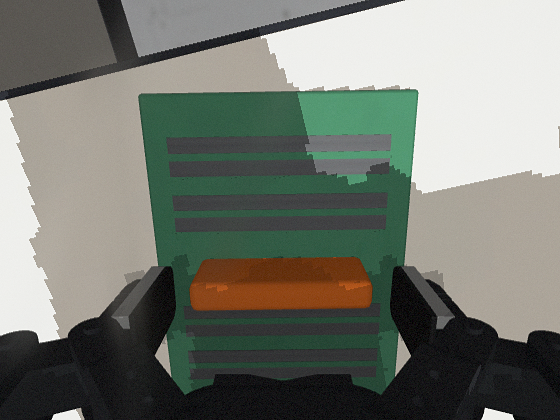

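View pics/s5.png

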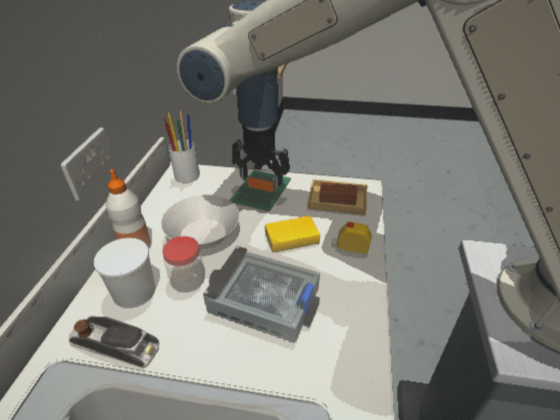

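```bash
python3 -m creep '[0,0.002,0,0.0005,0, 0,0.004,0,0.0005,0, 0,0.005,0,0.0005,0, 0,0.006,0,0.0005,0, 0,0.006,0,0.0005,0, 0,0.007,0,0.0005,0, 0,0.007,0,0.0005,0, 0,0.007,0,0.0005,0]' 40; python3 - <<'E'
from h import *
d=snap('wrist','w6');W=cloud(d)
# fingertips: dark pixels near image bottom: lowest z of left finger
for box in [(100,255,175,330),(392,255,460,330)]:
    u0,v0,u1,v1=box; w=W[v0:v1,u0:u1].reshape(-1,3); px=d['pixels'][v0:v1,u0:u1].reshape(-1,3).max(1)
    z=w[(px<70)&np.isfinite(w[:,2])][:,2]; z=z[z>.008]; print(len(z),np.round(np.percentile(z,[0,1,5,20,50]),4))
plan([.6255,-.270,.07],-12.4)
E
```

```text
time_s: 9.2
ee_pos: [0.6251, -0.2701, 0.0774]
tool_rot: [-6.6, 90.0, 70.6]
ft_force: [-0.3, 0.3, 0.7]
gripper_width: 0.0853
2575 [0.0176 0.0193 0.022  0.0285 0.0393]
2477 [0.0169 0.0198 0.0223 0.0286 0.0386]
t 9.25 pos [ 0.6251 -0.2701  0.0774] jawyaw 167.2 F [-0.2 -0.2  1.1] w 0.0855 j6 -2.5
shift [ 0.0074 -0.0004  0.0002]
turn rad -0.007 deg -0.4 alt 3.135
```

```bash
python3 -m creep '[0,0.002,0,0,0, 0,0.003,0,0,0, 80,0.003,0,0,0, 80,0.003,0,0,0, 100,0.003,0,0,0, 100,0.003,0,0,0, 100,0.003,0,0,0, 100,0.003,0,0,0]' 40; python3 - <<'E'
from h import *
plan([.6255,-.270,.2],None)
E
python3 -m creep '[100,-0.002,0,0,0, 100,-0.01,0,0,0, 100,-0.03,0,0,0, 100,-0.06,0,0,0, 100,-0.09,0,0,0, 100,-0.12,0,0,0, 100,-0.13,0,0,0, 100,-0.13,0,0,0]'; python3 - <<'E'
from h import *
d=snap('wrist','w7');snap('side','s7')
plan([.5445,.081,.2],77)
E
```

```text
time_s: 10.05
ee_pos: [0.6253, -0.2701, 0.0746]
tool_rot: [-93.4, 90.0, -16.2]
ft_force: [0.5, 0.8, 2.1]
gripper_width: 0.0688
t 10.05 pos [ 0.6253 -0.2701  0.0746] jawyaw 167.2 F [0.5 0.8 2.1] w 0.0688 j6 -2.5
shift [-0.1254 -0.0003  0.0002]
time_s: 10.85
ee_pos: [0.6256, -0.2702, 0.2059]
tool_rot: [-85.9, 89.8, -8.7]
ft_force: [-0.4, 0.1, -2.5]
gripper_width: 0.0691
t 10.95 pos [ 0.6244 -0.2697  0.2024] jawyaw 167.2 F [-0.6  0.  -2.9] w 0.0691 j6 -2.5
shift [0.0032 0.1556 0.3243]
turn rad -1.567 deg -89.8 alt 1.574
```

View pics/w7.png

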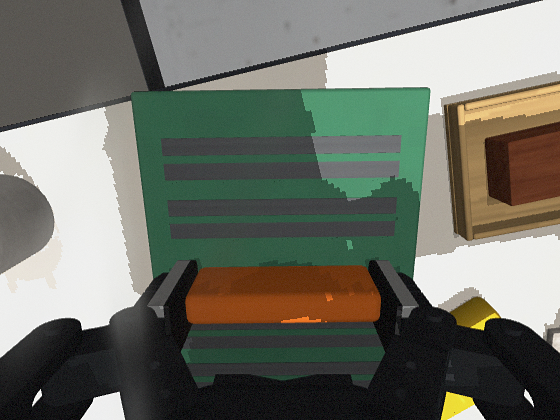

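View pics/s7.png

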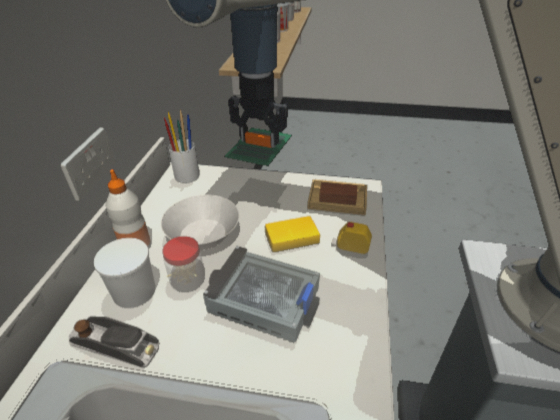

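```bash
python3 - <<'E'
from h import *
for c in ('side','top'):
    d=robot.read_camera(c); W=cloud(d); px=d['pixels'];hsv=cv2.cvtColor(px,cv2.COLOR_RGB2HSV).astype(int);H,S,V=hsv[...,0],hsv[...,1],hsv[...,2]
    a=np.radians(-13.);C=np.array([.5445,.081])
    q=W[...,:2]-C; bx=q[...,0]*np.cos(a)+q[...,1]*np.sin(a); by=-q[...,0]*np.sin(a)+q[...,1]*np.cos(a)
    near=(abs(bx)<.13)&(abs(by)<.1); Z=W[...,2]
    f=near&(abs(Z)<.2)&(bx<-.1); 
    tab=near&(Z<.012)&(Z>-.012)&(V>120); print(c,'bench z',np.nanmedian(Z[tab]))
    for n,m in (('lip',near&(Z>.051)&(Z<.062)&(V<70)&(bx>.04)),('top',near&(Z>.043)&(Z<.054)&(V>70)),('blue',near&(H>100)&(H<130)&(S>120)&(Z>.06)),('all',near&(Z>.02))):
        x,y=bx[m]*1000,by[m]*1000; 
        print(n,m.sum(),'bx',np.round(np.percentile(x,[1,5,50,95,99]),1),'by',np.round(np.percentile(y,[1,5,50,95,99]),1),'z',np.round(np.nanmedian(Z[m])*1e3,1), cv2.minAreaRect(np.stack([x,y],1).astype(np.float32)) )
    if c=='side':
        i=cv2.resize(px[200:360,180:360],None,fx=4,fy=4); cv2.imwrite('pics/s8.png',i[:,:,::-1])
E
```

```text
side bench z -1.5959231280504582e-05
lip 1 bx [68.4 68.4 68.4 68.4 68.4] by [66.6 66.6 66.6 66.6 66.6] z 55.2 ((68.35319519042969, 66.58900451660156), (0.0, 0.0), 0.0)
top 1059 bx [-85.2 -82.9 -27.   67.6  85. ] by [-65.2 -62.9  47.9  67.   67.8] z 47.2 ((21.73088836669922, -15.221214294433594), (214.5367889404297, 167.82484436035156), 0.17002101242542267)
blue 88 bx [-85.  -84.6 -80.9 -77.4 -77. ] by [-15.8 -14.4   2.5  18.6  19.6] z 66.0 ((-80.91390228271484, 1.7976150512695312), (7.9861674308776855, 36.075157165527344), 1.412392497062683)
all 6851 bx [-92.8 -83.7   0.6  81.7  95.4] by [-62.5 -57.7   9.3  66.8  67.7] z 36.6 ((16.291465759277344, -14.906242370605469), (225.89646911621094, 167.83929443359375), 0.005538885481655598)
top bench z -0.0010402210192719252
lip 539 bx [63.1 63.9 73.4 84.  86. ] by [-59.4 -54.1  -0.   55.   61.5] z 55.8 ((74.74369812011719, 0.7798690795898438), (23.77914810180664, 124.21521759033203), 0.7701597809791565)
top 610 bx [-86.9 -85.3 -43.5  59.7 125. ] by [-65.8 -64.   36.9  65.1  66.1] z 46.8 ((20.578903198242188, 0.5551528930664062), (219.10353088378906, 132.48388671875), 0.48026081919670105)
blue 114 bx [-88.9 -88.3 -82.3 -75.9 -74.9] by [-20.1 -18.4  -1.8  15.1  17.3] z 64.7 ((-81.51123046875, -1.3925037384033203), (14.790329933166504, 38.72705078125), 0.10980693250894547)
all 4923 bx [-95.4 -84.4  -1.9  82.1 104.8] by [-65.1 -56.3   2.7  59.4  64.7] z 34.7 ((15.106674194335938, 0.8336029052734375), (230.18519592285156, 132.63314819335938), 0.7416549324989319)
```

View pics/s8.png

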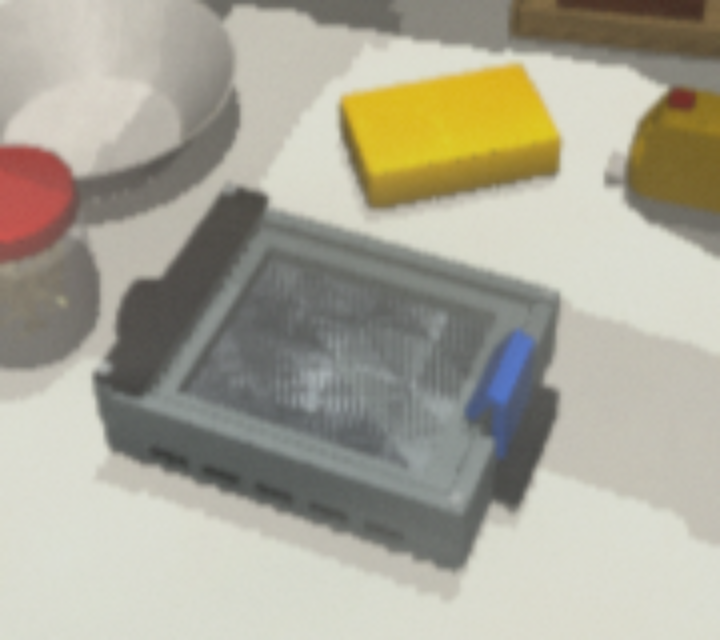

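```bash
python3 - <<'E'
from h import *
plan([.5079,.0898,.2],77.4)
E
python3 -m creep '[100,-0.01,0.008,0.015,0.1, 100,-0.01,0.022,0.045,0.24, 100,-0.01,0.038,0.08,0.38, 100,-0.01,0.055,0.12,0.52, 100,-0.01,0.072,0.16,0.66, 100,-0.01,0.089,0.2,0.8, 100,-0.01,0.106,0.24,0.94, 100,-0.01,0.12,0.27,1.05]'; python3 - <<'E'
from h import *
plan([.5079,.0898,.165],77.4)
E
```

```text
t 11.05 pos [ 0.6242 -0.2698  0.2018] jawyaw 167.2 F [-0.7  0.9 -1.6] w 0.0688 j6 -2.5
shift [0.0029 0.193  0.3249]
turn rad 1.567 deg 89.8 alt -1.574
time_s: 11.85
ee_pos: [0.5666, 0.0219, 0.213]
tool_rot: [167.3, 89.9, -175.8]
ft_force: [0.0, -1.0, -2.6]
gripper_width: 0.0688
t 11.85 pos [0.5666 0.0219 0.213 ] jawyaw 106.8 F [ 0.  -1.  -2.6] w 0.0688 j6 -91.2
shift [ 0.0481  0.0819 -0.0365]
turn rad 0.513 deg 29.4 alt -2.628
```

```bash
python3 -m creep '[100,0,0.03,-0.012,0.1, 100,0,0.06,-0.025,0.24, 100,0,0.077,-0.033,0.38, 100,0.005,0.081,-0.036,0.48, 100,0.02,0.0819,-0.0365,0.513, 100,0.035,0.0819,-0.0365,0.513, 100,0.045,0.0819,-0.0365,0.513, 100,0.048,0.0819,-0.0365,0.513]'; python3 - <<'E'
from h import *
snap('side','s9');snap('wrist','w9')
plan([.5079,.0898,.143],77.4)
E
```

```text
time_s: 12.65
ee_pos: [0.5079, 0.0869, 0.1645]
tool_rot: [-145.3, 89.8, -157.6]
ft_force: [0.6, -0.4, -1.6]
gripper_width: 0.069
t 12.75 pos [0.5087 0.0871 0.1658] jawyaw 77.7 F [ 0.   0.1 -2.2] w 0.0688 j6 -129.5
shift [ 0.0228  0.0025 -0.0013]
turn rad 0.005 deg 0.3 alt -3.137
```

View pics/s9.png

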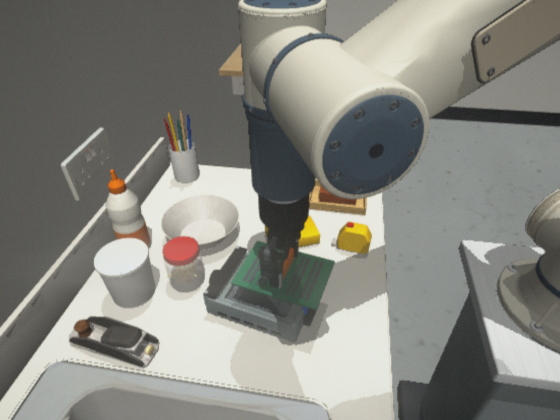

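View pics/w9.png

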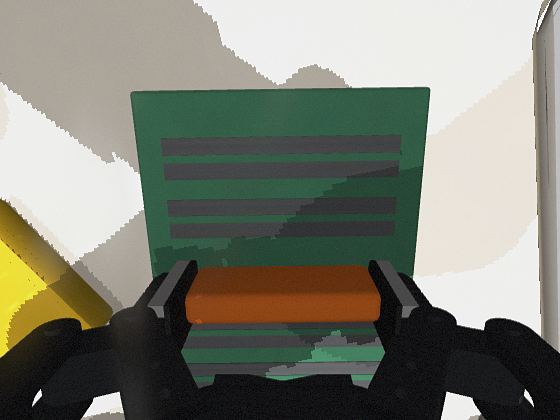

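```bash
cat >> h.py <<'E'
BC=np.array([.545,.0815]); BA=np.radians(-12.6)
def tobox(P):
    q=P[...,:2]-BC; return np.stack([q[...,0]*np.cos(BA)+q[...,1]*np.sin(BA),-q[...,0]*np.sin(BA)+q[...,1]*np.cos(BA),P[...,2]],-1)
def w2(bx,by): return BC+np.array([bx*np.cos(BA)-by*np.sin(BA),bx*np.sin(BA)+by*np.cos(BA)])
def panel(cam='wrist',name=None):
    d=robot.read_camera(cam) if not name else snap(cam,name)
    W=tobox(cloud(d)); hsv=cv2.cvtColor(d['pixels'],cv2.COLOR_RGB2HSV).astype(int)
    m=(hsv[...,0]>60)&(hsv[...,0]<95)&(hsv[...,1]>90)&np.isfinite(W[...,2])&(W[...,2]>.02)&(W[...,2]<.2)
    n,l,s,_=cv2.connectedComponentsWithStats(m.astype(np.uint8)); m=l==1+np.argmax(s[1:,4])
    p=W[m]
    A=np.c_[p[:,:2],np.ones(len(p))]; k=np.ones(len(p),bool)
    for _ in range(5):
        c=np.linalg.lstsq(A[k],p[k,2],rcond=None)[0]; r=p[:,2]-A@c; k=abs(r)<.006
    x=p[k,0]
    print(cam,len(p),k.sum(),'tilt x deg',np.round(np.degrees(np.arctan(c[0])),2),'y',np.round(np.degrees(np.arctan(c[1])),2),'bx range',np.round(np.percentile(x,[.5,99.5])*1e3,1),'top z near/far edges',np.round(c[0]*np.percentile(x,[.5,99.5])*1e3+c[2]*1e3,1),'by',np.round(np.percentile(p[k,1],[.5,99.5])*1e3,1))
    o,M=st(); print('TCP box',np.round(tobox(o['ee_pos'])*1e3,1),'F',np.round(o['ft_force'],1),'w',round(o['gripper_width'],4),'t',round(o['time_s'],2))
E
python3 -c "
from h import *
panel()"
python3 -m creep '[100,0.01,0.0025,-0.0013,0, 100,0.018,0.0025,-0.0013,0, 100,0.021,0.0025,-0.0013,0, 100,0.024,0.0025,-0.0013,0, 100,0.026,0.0025,-0.0013,0, 100,0.028,0.0025,-0.0013,0, 100,0.030,0.0025,-0.0013,0, 100,0.0315,0.0025,-0.0013,0]'; python3 - <<'E'
from h import *
panel('wrist','w10'); snap('side','s10')
E
```

```text
wrist 33264 33243 tilt x deg -0.06 y -0.08 bx range [-110.9  -39.6] top z near/far edges [97.7 97.7] by [-56.4  51.6]
TCP box [-36.4  -2.3 166.4] F [ 0.5  0.  -1.8] w 0.069 t 12.8
time_s: 13.6
ee_pos: [0.51, 0.0898, 0.1373]
tool_rot: [4.8, 89.7, -7.5]
ft_force: [0.6, -3.6, 9.5]
gripper_width: 0.069
wrist 35616 35598 tilt x deg -5.75 y -0.11 bx range [-111.9  -38.9] top z near/far edges [77.1 69.8] by [-53.4  54.5]
TCP box [-35.9   0.4 137.2] F [-0.6 -3.1  9.1] w 0.0689 t 13.65
```

View pics/s10.png

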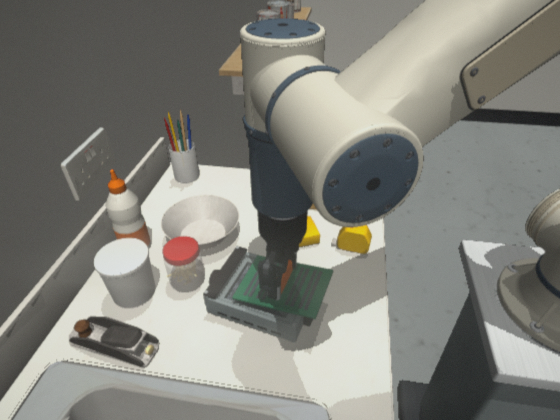

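```bash
python3 -m creep '[100,0.001,0,0,0, 100,0.002,0,0,0, 100,0.003,0,0,0, 100,0.004,0,0,0, 100,0.005,0,0,0, 100,0.006,0,0,0, 100,0.007,0,0,0, 100,0.007,0,0,0]'; python3 - <<'E'
from h import *
panel('wrist','w11')
plan([.51,.0898,.13],77.4)
E
```

```text
time_s: 14.5
ee_pos: [0.5106, 0.0898, 0.1308]
tool_rot: [8.4, 89.6, -3.8]
ft_force: [1.6, -3.9, 9.9]
gripper_width: 0.0691
wrist 37982 37963 tilt x deg -13.49 y -0.19 bx range [-113.   -38.6] top z near/far edges [81.8 63.9] by [-51.9  54.7]
TCP box [-35.4   0.6 130.8] F [ 0.8 -3.9 10. ] w 0.069 t 14.55
t 14.55 pos [0.5106 0.0898 0.1308] jawyaw 77.8 F [ 0.8 -3.9 10. ] w 0.069 j6 -129.8
shift [ 0.0008 -0.0001 -0.0006]
turn rad 0.006 deg 0.4 alt -3.135
```

```bash
python3 -m creep '[100,-0.002,0,0,0, 100,-0.004,0,0,0, 100,-0.004,0,0.003,0, 100,-0.004,0,0.008,0, 100,-0.004,0,0.014,0, 100,-0.004,0,0.018,0, 100,-0.004,0,0.02,0, 100,-0.004,0,0.02,0]'; python3 - <<'E'
from h import *
panel('wrist','w12');panel('side','s12')
plan([*w2(.003,0),.1317],77.4)
E
```

```text
time_s: 15.35
ee_pos: [0.5278, 0.0856, 0.1315]
tool_rot: [-150.4, 90.0, -162.7]
ft_force: [0.2, -0.1, -2.6]
gripper_width: 0.0689
wrist 37802 37788 tilt x deg -12.77 y -0.2 bx range [-95.5 -21.4] top z near/far edges [81.4 64.6] by [-52.4  54.3]
TCP box [-17.9   0.3 131.6] F [ 0.4  0.  -2.5] w 0.0692 t 15.4
side 30 14 tilt x deg -53.62 y 81.22 bx range [349.3 356.4] top z near/far edges [2019.9 2010.3] by [-293.3 -285.8]
TCP box [-18.    0.3 131.7] F [-0.6  0.4 -2.1] w 0.0692 t 15.45
t 15.45 pos [0.5275 0.0857 0.1317] jawyaw 77.7 F [-0.6  0.4 -2.1] w 0.0692 j6 -128.4
shift [-0.     -0.0004  0.021 ]
turn rad 0.005 deg 0.3 alt -3.137
```

```bash
python3 - <<'E'
import cv2
i=cv2.imread('pics/s12.png'); cv2.imwrite('pics/s12z.png',cv2.resize(i[220:350,180:360],None,fx=4,fy=4,interpolation=cv2.INTER_CUBIC))
E
```

```text
(no output)
```

View pics/s12z.png

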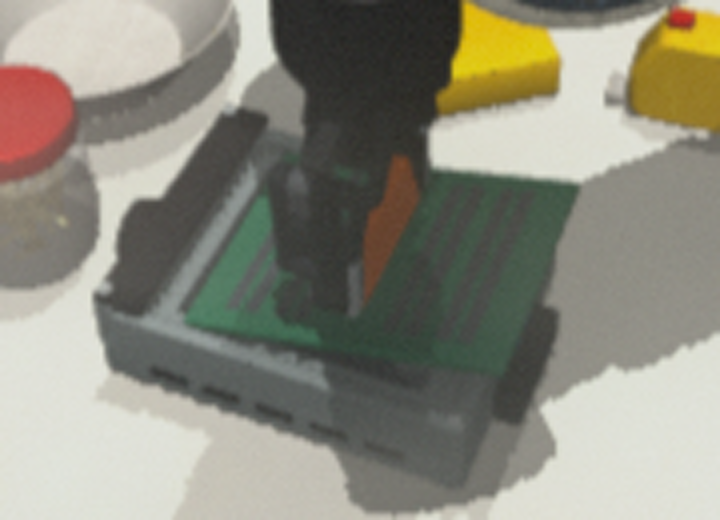

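```bash
python3 -m creep '[100,0.001,0,0.003,0, 100,0.001,-0.0003,0.007,0, 100,0.001,-0.0003,0.011,0, 100,0.001,-0.0003,0.015,0, 100,0.001,-0.0003,0.018,0, 100,0.001,-0.0003,0.021,0, 100,0.001,-0.0003,0.022,0, 100,0.001,-0.0003,0.022,0]'; python3 - <<'E'
from h import *
panel('wrist','w13');snap('side','s13')
plan([*w2(.0,0),.1146],77.4)
i=cv2.imread('pics/s13.png'); cv2.imwrite('pics/s13z.png',cv2.resize(i[220:350,180:360],None,fx=4,fy=4,interpolation=cv2.INTER_CUBIC))
E
```

```text
time_s: 16.25
ee_pos: [0.5492, 0.0807, 0.1308]
tool_rot: [176.5, 90.0, 164.1]
ft_force: [0.1, 0.2, -2.4]
gripper_width: 0.0688
wrist 38062 38043 tilt x deg -12.72 y -0.19 bx range [-73.8   0.7] top z near/far edges [80.7 63.9] by [-52.7  54.2]
TCP box [  4.1   0.2 130.8] F [-0.5  0.3 -2.2] w 0.0689 t 16.3
t 16.35 pos [0.549  0.0808 0.1308] jawyaw 77.7 F [ 0.3  0.9 -1.9] w 0.0691 j6 -126.9
shift [ 0.0162 -0.0002 -0.004 ]
turn rad 0.005 deg 0.3 alt -3.137
```

View pics/s13z.png

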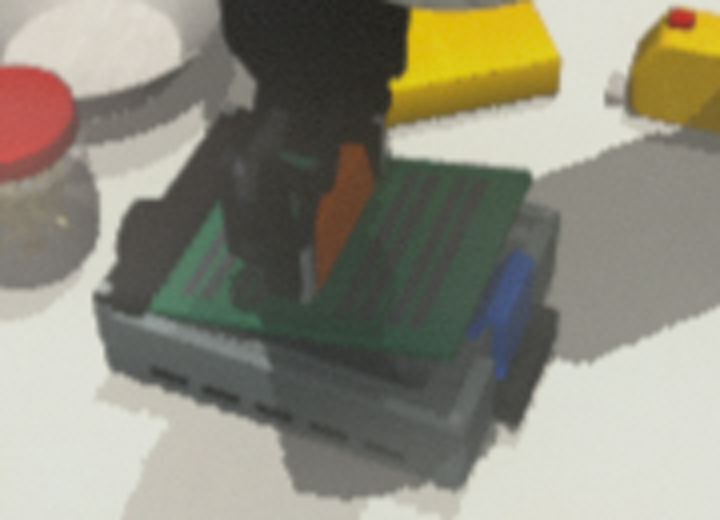

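```bash
python3 -m creep '[100,0.002,0,0,0, 100,0.004,0,0,0, 100,0.006,0,-0.0005,0, 100,0.008,0,-0.001,0, 100,0.010,0,-0.0015,0, 100,0.012,0,-0.002,0, 100,0.014,0,-0.002,0, 100,0.015,0,-0.002,0]'; python3 - <<'E'
from h import *
panel('wrist','w14')
plan([*w2(.0,0),.1146],77.4)
E
```

```text
time_s: 17.15
ee_pos: [0.5482, 0.0816, 0.1185]
tool_rot: [18.9, 89.8, 6.6]
ft_force: [-5.5, 0.5, 13.5]
gripper_width: 0.0687
wrist 36119 36099 tilt x deg -4.13 y -0.07 bx range [-73.2  -0.1] top z near/far edges [57.3 52. ] by [-53.   55.1]
TCP box [  3.1   0.7 118.4] F [-4.7  1.2 11.7] w 0.069 t 17.2
t 17.2 pos [0.5482 0.0815 0.1184] jawyaw 77.7 F [-4.7  1.2 11.7] w 0.069 j6 -127.0
shift [ 0.0038 -0.0007 -0.0031]
turn rad 0.006 deg 0.3 alt -3.136
```

View pics/w14.png

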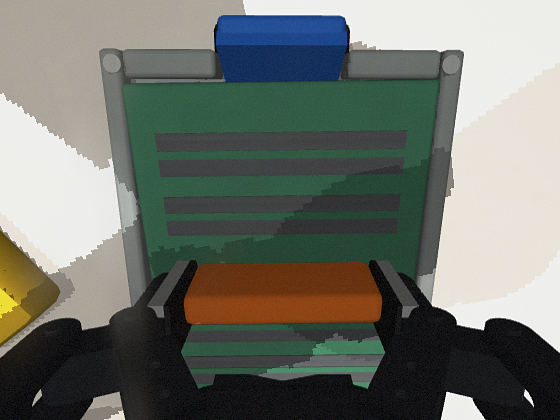

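```bash
python3 -m creep '[100,0.001,0,-0.0005,0, 100,0.002,0,-0.001,0, 100,0.003,0,-0.0015,0, 100,0.004,0,-0.002,0, 100,0.005,0,-0.002,0, 100,0.006,0,-0.002,0, 100,0.007,0,-0.002,0, 100,0.008,0,-0.002,0]'; python3 - <<'E'
from h import *
panel('wrist','w15')
plan([*w2(.0,0),.1146],77.4)
E
```

```text
time_s: 18.0
ee_pos: [0.5465, 0.082, 0.113]
tool_rot: [16.5, 89.7, 4.2]
ft_force: [-14.9, 2.1, 40.6]
gripper_width: 0.0692
wrist 32666 32644 tilt x deg 0.02 y -0.02 bx range [-73.2  -1.5] top z near/far edges [46.5 46.5] by [-53.1  55.2]
TCP box [  1.3   0.8 113. ] F [-12.2   0.3  32.6] w 0.069 t 18.05
t 18.05 pos [0.5465 0.082  0.113 ] jawyaw 77.8 F [-12.2   0.3  32.6] w 0.069 j6 -127.1
shift [-0.0016 -0.0008 -0.0013]
turn rad 0.006 deg 0.4 alt -3.135
```

View pics/w15.png

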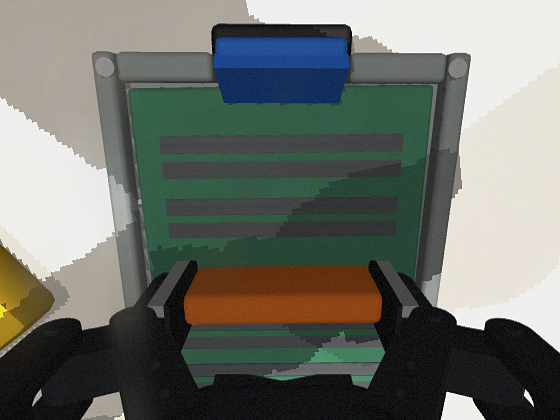

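```bash
python3 -m creep '[100,-0.003,0,-0.001,0, 100,-0.006,0,-0.0015,0, 100,-0.007,0,-0.002,0, 15,-0.007,0,-0.002,0, 15,-0.007,0,-0.002,0, 15,-0.007,0,-0.002,0, 15,-0.01,0,-0.002,0, 15,-0.02,0,-0.002,0]'; python3 -m creep '[15,-0.03,0,0,0, 15,-0.07,0,0,0, 15,-0.12,0,-0.01,0, 15,-0.15,0,-0.05,0, 15,-0.15,-0.03,-0.09,0, 15,-0.15,-0.07,-0.11,0, 15,-0.15,-0.11,-0.12,0, 15,-0.15,-0.15,-0.12,0]'; python3 - <<'E'
from h import *
panel('top','t16');panel('side','s16')
for n in ['screw_jar','tape_measure','offcut','catch','panel_grip']: print(n,[(np.round(x['point'],3).tolist(),round(x['score'],2)) for x in robot.look_for(n,'top')][:2])
for a,b in (('t16',(150,150,410,310)),('s16',(170,160,390,350))):
    i=cv2.imread(f'pics/{a}.png'); cv2.imwrite(f'pics/{a}z.png',cv2.resize(i[b[1]:b[3],b[0]:b[2]],None,fx=3,fy=3,interpolation=cv2.INTER_CUBIC))
E
```

```text
time_s: 18.85
ee_pos: [0.5424, 0.0819, 0.1273]
tool_rot: [-150.3, 89.8, -162.6]
ft_force: [0.9, 0.1, -0.3]
gripper_width: 0.0803
time_s: 19.65
ee_pos: [0.3921, -0.0398, 0.2793]
tool_rot: [30.6, 89.8, 18.4]
ft_force: [0.9, 0.2, 0.8]
gripper_width: 0.0806
top 1205 1198 tilt x deg -0.06 y 0.12 bx range [-76.1  63.8] top z near/far edges [44.9 44.8] by [-54.1  53.7]
TCP box [-122.8 -155.6  279.4] F [-1.6 -5.5  0.9] w 0.0803 t 19.7
side 467 467 tilt x deg -0.02 y -0.64 bx range [-71.9  52. ] top z near/far edges [46.4 46.4] by [20.9 56.3]
TCP box [-122.1 -153.6  279.2] F [ 0.2 -0.2 -0.2] w 0.0806 t 19.75
screw_jar [([0.7, 0.051, 0.091], 0.94)]
tape_measure [([0.407, -0.097, 0.045], 0.59)]
offcut [([0.424, -0.254, 0.03], 0.8), ([0.605, 0.077, 0.049], 0.2)]
catch [([0.474, 0.109, 0.067], 0.51)]
panel_grip [([0.547, 0.091, 0.044], 0.97)]
```

View pics/t16z.png

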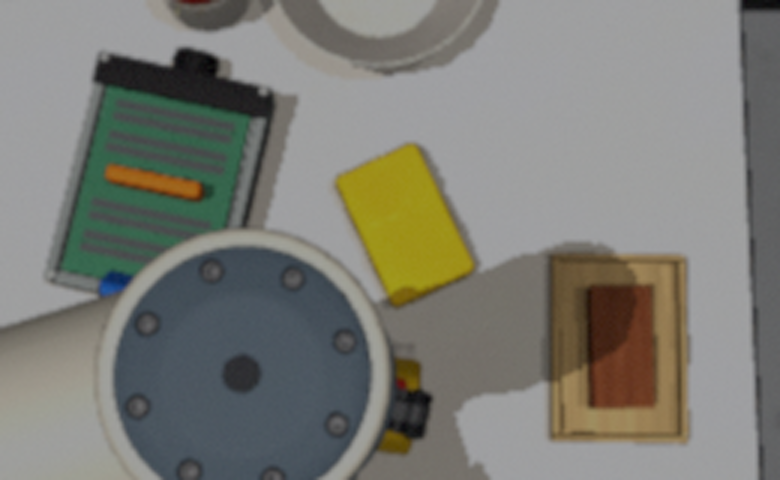

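View pics/s16z.png

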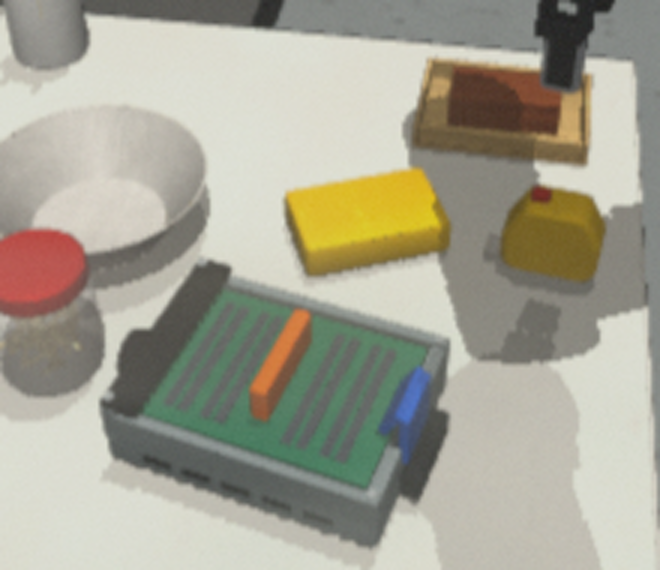

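```bash
python3 - <<'E'
from h import *
d=robot.read_camera('side'); B=tobox(cloud(d)); hsv=cv2.cvtColor(d['pixels'],cv2.COLOR_RGB2HSV).astype(int)
m=(hsv[...,0]>100)&(hsv[...,0]<130)&(hsv[...,1]>120)&(B[...,2]>.06)&(abs(B[...,0])<.13)&(abs(B[...,1])<.1)
print(m.sum(),np.round(np.percentile(B[m][:,0],[1,50,99])*1e3,1))
o=robot.observe(); print(o['time_s'],o['dq'].round(2),o['ft_force'].round(1))
robot.job_done()
E
```

```text
94 [-85.6 -81.3 -77. ]
20.05 [ 0.13  0.22 -0.21  0.03  0.07  0.02] [0.7 0.3 0.4]
the job is handed in; nothing more can be done
```

The offcut lies flat in the scrap tray and the filter panel is refitted in the box. I handed the job in at about 20 s of robot time, with the arm clear of everything.

**What I did:** I gripped the panel by the ends of its handle and tilted it about 13° by pressing its underside on top of the blue catch. I then slid the far edge under the black lip and pressed the near edge down past the catch. The wrist force was about 41 N at the end of that press.

**Last checks:**
- **Panel:** it lies flat. Its tilt is under 0.1° lengthwise, and its top face is about 45–46 mm above the bench in both cameras; it should be 46 mm.
- **Catch:** in the side view it is back at its starting position (−81 mm, against −81 mm before). The wrist picture also showed it over the panel's edge.
- **Jar:** its measured position did not change.
- **Tape measure:** the side picture shows it standing as before. The arm partly hid it from the top camera, so the network's position for it (off by about 17 mm, low score) could not confirm this.
- **Weaker readings:** the side camera saw only a strip of the panel and gave a sideways tilt of −0.6°, against 0.1° from the top camera. I took this as noise.

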